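# Clamp a turned blank in the carving jig with its wing nut

## Robot

A 6-joint arm with a two-finger parallel gripper is mounted at the origin on the work surface. World frame = base frame: x ahead of the robot, y to its left, z up, the work surface at z = 0. Lengths are in mm, angles in rad, forces in N, time in s.
With the tool pointing down it reaches from about 350 to 975 mm from the base axis. Payload 7.1 kg.
Tool frame: the origin (TCP) lies at the very end of the fingers, on their centre line; the grasp point (between the pads) lies 19 mm behind it; z points along the fingers, y is the line along which they close (so a half turn about z gives the same grasp; the last joint's range is limited). The gripper opens to 88 mm and grips with 3 to 60 N. Pads are 20 mm wide; open, the fingers measure 115 mm over their backs; the gripper's body (75 mm by 178 mm) begins 61 mm behind the grasp point.
Start: joints at [1.314, 0.423, 1.63, -0, 1.089, -0.019], TCP at [147.197, 607.403, 222.675] pointing down, gripper open.
Joint ranges: [-3, 3], [-0.9, 2.11], [0.09, 2.58], [-1.31, 4.45], [0.11, 2.69], [-2.54, 2.54]. Speed limits (rad/s): [2.39, 2.39, 3.01, 3.14, 3.14, 3.14].

## Interface

Orientations are given as a rotation vector (axis times angle).
In Python, from workcell import get_obs, get_image, job, models gives the robot as it stands.
- The arm moves only by the tool jog_arm, never from a script. Its argument "increments" is one flat list of numbers, 7 for each row, row after row: the turn, a rotation vector about the tool's x, y, z in degrees, then the shift along the tool's x, y, z in mm, then the opening in per cent of the stroke, from 0 (shut) to 100 (fully open). A call has 1 to 12 rows; each row shifts and turns the commanded pose from where the row before left it, along the tool's axes as they then stand; what a row does not reach is not made up. A row lasts 1/8 s, in which the tool goes at most 62.5 mm and 10.7 degrees, less where a joint would pass 70% of its speed; a pose out of reach is approached as far as the arm can. A call is refused whole if a number of a shift passes 62.5 or a number of a turn 10.7, either way. A call with a gripper value outside its range is refused whole. The fingers move at their own pace and stop on an object; the grip force is fixed at half the most. Time passes only in rows, so rows that do not move let the fingers close. It gives the time, the measured TCP pose, the force, the opening and the grip force at its end, in the units of the state.
- get_obs(): the state, without advancing time (a new reading comes with each control period).
- get_image(name): name is "side" or "top" or "wrist"; returns a dict with "pixels" (400x640x3 uint8, blue, green, red), "depth" (400x640 float32, mm along the optical axis (not along the pixel's ray), 0 where there is no reading), "fx", "fy", "cx", "cy" (pixels), "k1" (the pictures are not rectified: a ray, as slopes to the right and down, at radius r is drawn at 1 + k1 r^2 times it, then the intrinsics apply), "cam_to_world" (4x4, takes a point from camera to world coordinates); the wrist camera has in their place "tool_from_camera" (4x4, takes a point from camera to tool coordinates, whose origin is the TCP and whose axes are the flange's). Camera axes: x right, y up, looking along -z (the intrinsics and any distortion apply to the point x, -y, -z); pixel columns grow to the right and rows downward; lengths in mm; the calibration is good to about 2 mm. A picture is of the moment at which its call begins: read the wrist's pose just before it.
- job.close_job(): hands the job in; it is judged then, once.
Trained networks look in the newest picture that a camera, given by its name, has taken for a name from the list of things; names that differ only in an ending like _2 or _b are one class to them, and where a whole thing is asked for, a point or a joint stands for the part that bears it (a point fixed in the world has none). Each returns a list of dicts, best first, with "p" (0 to 1); they miss things now and then, are a little off and sometimes report something else, mostly with a low value. They report only what shows in the picture. A call takes as long as a camera call. They do not tell look-alikes from the thing itself.
- models.look_for(target, camera): "centre" ([x, y, z] in mm, in world coordinates, good to about 4 mm: the middle of the surface that is visible of it).
- models.regions_of(target, camera): "region" (400x640 bool, what is visible of it).
The state is a dict: "t": time; "qpos": joint angles; "qvel": joint speeds; "joint_torque": joint torques, N m; "ee_pos": TCP position; "orientation": TCP orientation; "ft_force": force on the tool from outside, world axes, zero at the start; "moment": the same for the moment, N m; "width": finger opening in mm; "grasp_force": force on a finger pad.
Only numpy, scipy, OpenCV 4.12 (cv2) and the standard library are available. Lean on these libraries where they do the work, as an engineer would, in place of code of your own. Each camera call takes 0.05 s, during which the arm holds its last target. There are 200 camera calls.

## Task

Swing the steel strap by its red knob until the rubber pad is over the middle of the turned wooden blank, then turn the brass wing nut clockwise (seen from above) as far as it goes, so that the blank is held firmly in its nest. The fence stops a hand from following a wing all the way round, so work in arcs on the open side and take the other wing when needed. Leave the red figure and the wooden cup where they stand.

Things in the scene. Friction and masses are not known exactly. Their poses are not given: they have to be found in the camera images.
- jig: Fixed plywood jig, board 175 x 260 x 18 mm. Origin on the table under the stud's axis. Its z is up; +x points to the dark wooden fence, +y to the nest that holds the blank. Board from x -107 to +67, y -95 to +165 mm. Fence: 18 mm thick, face at x +43 mm, y from -75 to +55 mm, top 118 mm above the table. Steel stud, 14 mm thick, on the origin, top at 132 mm. The side away from the fence (-x) is open: wings that point anywhere from +y through -x to -y can be held there.
- strap (a joint): Swing of the steel strap about the stud (rad): 0 = along the jig's +y, over the blank; grows anticlockwise seen from above, towards the jig's -x; range -0.35 to 1.5. Stays where left (about 0.1 N m of friction). The strap is 26 mm wide, 8 mm thick, its top 80 mm above the table at nut 0.
- strap_knob (a point): Red upright cylinder grip near the strap's end, 18 mm diameter, 34 mm tall, 130 mm from the stud's axis; the point is on its axis, 15 mm below its top and 20 mm above the strap's top (100 mm above the table at nut 0).
- pad (a point): Centre of the underside of the round rubber pad (28 mm diameter) under the strap, 95 mm from the stud's axis.
- nut (a joint): Turn of the brass wing nut (rad), grows clockwise seen from above; ends at a hard stop at 3.2 (fully tight). About 0.06 N m of friction. The coarse thread carries nut and strap down together 1.43 mm per rad; the pad meets the blank at about 2.8.
- wing_a (a point): Middle of one wing of the nut, where to pinch it: 25 mm out from the stud's axis, 109 mm above the table at nut 0. Each wing is an upright blade 9 mm thick that runs radially from the hub to 37 mm from the axis; its outer part (15 to 37 mm from the axis) reaches from 92.5 to 118.5 mm above the table at nut 0. At nut 0 this wing points 200 degrees anticlockwise from the jig's +x. The stud between the wings is thicker than the wings and rises 13 mm above them.
- wing_b (a point): The same point on the opposite wing.
- blank_mid (a point): Centre, half-way up, of the loose pale turned wooden blank: 66 mm largest diameter, 58 mm at the top, 46 mm tall, standing in the nest on the jig.
- nest (a point): Where blank_mid belongs: 95 mm from the stud along the jig's +y, half-way up a seated blank.
- figure_mid (a point): Small red turned figure with a pale round head, 52 mm diameter, 70 mm tall; point 30 mm above its foot. A bystander.
- cup_mid (a point): Turned wooden cup, 68 mm diameter, 60 mm tall; point half-way up. A bystander.
There are look-alikes about, which are no part of the job. Leave any green, orange or pink look-alike of the part that bears blank_mid alone.

How it is judged (in metres and radians):
On the way:
1. the pad is over the middle of the blank (within 15 mm) before the nut is tightened (horizontal distance between pad and blank_mid below 0.015 m and value of joint nut below 2.4 rad), for 0.2 s.
At the end, for the whole second after the job is handed in: The pad is within 15 mm of the blank's middle, the nut is turned to its stop (past 3.05 of 3.2 rad), the strap presses on the blank with more than 3 N, and the blank stands upright (0.08 rad) within 8 mm of its nest (horizontal distance between pad and blank_mid below 0.015 m and value of joint nut above 3.05 rad and contact force between strap and blank above 3 N and distance between blank_mid and nest below 0.008 m and angle between blank_mid's own z axis and vertical below 0.08 rad); the robot touches nothing.
It fails at once if the red figure is moved more than 20 mm (distance of figure_mid from where it was at the start of the episode above 0.02 m).
It fails at once if the cup is moved more than 20 mm (distance of cup_mid from where it was at the start of the episode above 0.02 m).
It also fails if it takes over 61 s, if anything falls off the work surface, if the arm or the gripper's body presses on something with over 40 N, if the wrist force passes 120 N, or if a joint passes its speed limit or range.

## Working session

There is one attempt and no reset: what is moved stays moved. The work goes in short steps, Python scripts to look and compute and a tool call to move; the robot and the scene stay as the last step left them, time stands still between calls to the robot, and variables do not carry over. Pictures are saved under pics/ and viewed, at most 10 in all, crops included, and the job is handed in when it is done.

Besides the shell and the picture viewer there is one more tool, called after "Request:" by a JSON object that holds its "op" and its "data", one argument or row to a line. jog_arm: Moves the arm, as the interface text tells. Its arguments: {"type":"object","properties":{"increments":{"type":"array"}},"required":["increments"]}

```bash
mkdir -p pics; cat > h.py <<'E'
import numpy as np, cv2
from workcell import get_obs, get_image, job, models
from scipy.spatial.transform import Rotation as R
def T_obs(o):
    T=np.eye(4); T[:3,:3]=R.from_rotvec(o['orientation']).as_matrix(); T[:3,3]=o['ee_pos']; return T
def snap(name):
    o=get_obs(); im=get_image(name)
    im['T']=np.array(im['cam_to_world']) if 'cam_to_world' in im else T_obs(o)@np.array(im['tool_from_camera'])
    return im
def cloud(im):
    v,u=np.mgrid[0:400,0:640]
    x=(u-im['cx'])/im['fx']; y=(v-im['cy'])/im['fy']
    xd,yd=x.copy(),y.copy()
    for _ in range(8):
        s=1+im['k1']*(x*x+y*y); x,y=xd/s,yd/s
    d=im['depth']; P=np.stack([x*d,-y*d,-d],-1)
    return P@im['T'][:3,:3].T+im['T'][:3,3]
def pix(im,p):
    c=np.linalg.inv(im['T'])@np.r_[p,1]; x,y=c[0]/-c[2],-c[1]/-c[2]; s=1+im['k1']*(x*x+y*y)
    return np.array([x*s*im['fx']+im['cx'],y*s*im['fy']+im['cy']])
E
python3 - <<'E'
from h import *
o=get_obs(); print(o['t'],o['ee_pos'],o['orientation'])
for c in ['top','side']:
    im=snap(c); cv2.imwrite(f'pics/{c}0.png',im['pixels'])
    np.savez(f'{c}0.npz',T=im['T'],depth=im['depth'],px=im['pixels'],**{k:im[k] for k in['fx','fy','cx','cy','k1']})
    for n in ['jig','strap','strap_knob','nut','wing_a','pad','blank_mid','figure_mid','cup_mid']:
        try:
            for d in models.look_for(n,c)[:4]: print(c,n,np.round(d['centre']),round(d['p'],2),pix(im,d['centre']).round())
        except Exception as e: print(n,e)
E
```

```text
0.0 [147.06159815 606.88814761 221.91244794] [-3.72650248e-01 -3.11919466e+00  2.36941661e-03]
top jig [554.  30.  17.] 0.68 [329. 198.]
top strap [622.  37.  80.] 0.96 [323. 152.]
top strap_knob [619.  37.  80.] 0.78 [323. 153.]
top nut [529.  39. 114.] 0.83 [325. 201.]
top wing_a [523.  43. 109.] 0.61 [323. 205.]
top pad [616.  39.  80.] 0.62 [322. 155.]
top blank_mid [555. -47.  64.] 0.86 [374. 189.]
top blank_mid [ 614. -209.   45.] 0.83 [461. 154.]
top blank_mid [734. -25.  47.] 0.67 [353.  96.]
top blank_mid [ 363. -118.   43.] 0.67 [424. 301.]
top figure_mid [508. 200.  41.] 0.86 [234. 226.]
top figure_mid [617.  42.  81.] 0.7 [320. 155.]
top cup_mid [692. 153.  35.] 0.77 [258. 126.]
side jig [534.  57.  16.] 0.77 [320. 244.]
side strap [616.  46.  78.] 0.62 [288. 202.]
side nut [533.  56.  19.] 0.72 [321. 243.]
side nut [527.  47. 106.] 0.64 [326. 208.]
side wing_a [524.  48. 105.] 0.65 [327. 209.]
side pad [617.  42.  78.] 0.64 [288. 201.]
side pad [535.  56.  16.] 0.57 [320. 243.]
side blank_mid [ 360. -102.   37.] 0.93 [438. 222.]
side blank_mid [551. -48.  63.] 0.85 [341. 193.]
side blank_mid [738. -12.  40.] 0.81 [260. 181.]
side blank_mid [ 510. -201.   35.] 0.64 [391. 173.]
side figure_mid [503. 212.  39.] 0.62 [284. 300.]
side cup_mid [679. 156.  40.] 0.97 [228. 237.]
side cup_mid [507. 214.  38.] 0.4 [281. 300.]
```

View pics/top0.png

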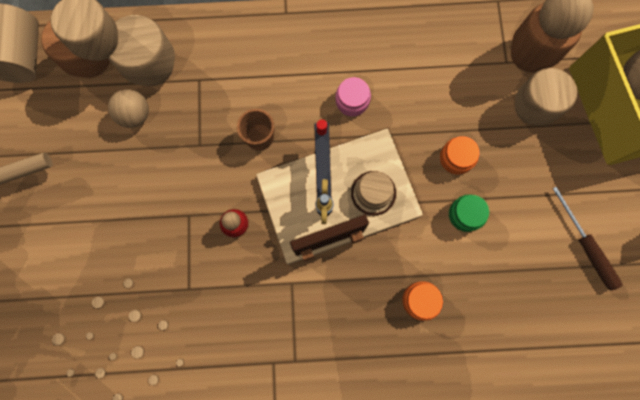

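View pics/side0.png

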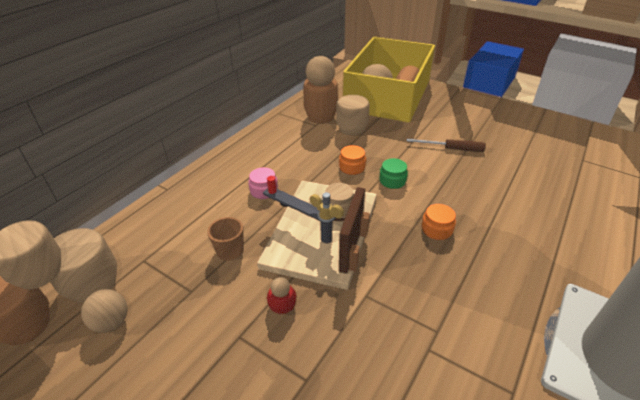

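The top picture shows the stud and nut at about (325,203), the strap pointing up to the red knob at (322,126), and the blank in its nest at (374,190). The dark fence is on the robot's side, at (330,235). The side picture shows the same layout. The figure and the cup stand to the left, clear of the jig. Next I'll fit the jig's pose from the depth.

```bash
cat > fit.py <<'E'
from h import *
def fit(im,name):
    P=cloud(im); z=P[...,2]; ok=(im['depth']>0)
    reg=ok&(abs(P[...,0]-560)<190)&(abs(P[...,1]-20)<190)
    b=reg&(z>12)&(z<23); n,l,s,c=cv2.connectedComponentsWithStats(b.astype('uint8'))
    k=1+s[1:,4].argmax(); Q=P[l==k][:,:2].astype('f4'); r=cv2.minAreaRect(Q); print(name,'board',np.round(r[0],1),np.round(r[1],1),round(r[2],1),'z',np.median(P[l==k][:,2]).round(1))
    hsv=cv2.cvtColor(im['px'],cv2.COLOR_BGR2HSV)
    for nm,m in dict(fence=reg&(z>112)&(z<124)&(im['px'].max(-1)<110),stud=reg&(z>124)&(z<140),brass=reg&(z>100)&(z<123)&(hsv[...,1]>100)&(hsv[...,2]>90)&(hsv[...,0]>15),strap=reg&(z>72)&(z<88)&(hsv[...,1]<150),red=reg&(z>70)&(z<130)&(hsv[...,1]>200)&((hsv[...,0]<5)|(hsv[...,0]>175)),blank=reg&(z>57)&(z<70)&(abs(P[...,0]-555)<40)&(abs(P[...,1]+47)<40)).items():
        if m.sum()<4: print(nm,m.sum());continue
        Q=P[m]; r=cv2.minAreaRect(Q[:,:2].astype('f4'));print(nm,m.sum(),'mean',Q.mean(0).round(1),'zmax',Q[:,2].max().round(1),'rect',np.round(r[0],1),np.round(r[1],1),round(r[2],1))
if __name__=='__main__':
    for c in['top','side']:
        d=np.load(c+'0.npz'); im={k:d[k] for k in d}; fit(im,c)
    im=get_image('wrist'); print(np.round(im['tool_from_camera'],3),im['fx'],im['cx'],im['cy']); print(get_obs()['t'])
E
python3 fit.py
```

```text
top board [560.5  12.4] [175.5 260. ] 16.5 z 17.3
fence 879 mean [478.5  35.4 116.9] zmax 122.6 rect [479.9  35.1] [ 90.3 110.9] 55.5
stud 72 mean [530.5  40.5 130.4] zmax 133.8 rect [530.8  40.4] [13.9 13.5] 68.7
brass 236 mean [523.6  39.1 112. ] zmax 120.5 rect [546.2   9.6] [108.3 195.5] 71.6
strap 1032 mean [595.1  38.6  79. ] zmax 87.9 rect [566.4  60.4] [203.5 125.5] 15.2
red 94 mean [657.3  37.9 107.6] zmax 115.9 rect [660.1  37.5] [11.9 16.3] 86.5
blank 857 mean [558.  -50.6  63.2] zmax 67.9 rect [558.6 -50.8] [55.7 57.7] 86.8
side board [542.1  57.7] [181.8 168.1] 16.5 z 18.6
fence 568 mean [476.8  44.4 118.2] zmax 123.9 rect [499.   44.7] [ 65.9 128.1] 16.3
stud 61 mean [528.2  43.  130.5] zmax 133.9 rect [529.8  42.3] [13.6 14.2] 76.1
brass 299 mean [538.2  43.3 109.5] zmax 118.6 rect [568.  37.] [193.2  67.1] 17.2
strap 875 mean [572.3  47.4  79.8] zmax 88.0 rect [564.3  64.8] [202.5 126.8] 16.7
red 12 mean [655.2  44.5  99.6] zmax 112.9 rect [654.5  44.8] [11.   5.8] 34.6
blank 425 mean [554.  -48.4  64.1] zmax 67.3 rect [555.5 -51. ] [52.5 57.4] 54.6
[[ 2.00000e-03  9.68000e-01  2.52000e-01  6.97860e+01]
 [ 1.00000e+00 -1.00000e-03 -2.00000e-03  3.05000e-01]
 [-1.00000e-03  2.52000e-01 -9.68000e-01 -1.61947e+02]
 [ 0.00000e+00  0.00000e+00  0.00000e+00  1.00000e+00]] 320.437883932315 318.0526399340334 203.38220571324993
1.05
```

Request:
{"op": "jog_arm", "data": {
  "increments": [0,0,0,-50,-34.5,0,35,0,0,0,-50,-34.5,0,35,0,0,0,-50,-34.5,0,35,0,0,0,-50,-34.5,0,35,0,0,0,-50,-34.5,0,35,0,0,0,-50,-34.5,0,35,0,0,0,-50,-34.5,0,35,0,0,0,-50,-34.5,0,35,0,0,0,-50,-34.5,0,35,0,0,0,-50,-34.5,0,35,0,0,0,-50,-34.5,0,35,0,0,0,-50,-34.5,0,35]
}}

```text
t: 2.55
ee_pos: [634.0, 62.0, 222.8]
orientation: [0.373, 3.119, 0.0]
ft_force: [1.2, 1.0, 0.3]
width: 31.0
grasp_force: 0.0
```

Request:
{"op": "jog_arm", "data": {
  "increments": [0,0,0,-32,-18,0,35,0,0,-6.2,0,0,0,35,0,0,-6.2,0,0,0,35,0,0,0,0,0,0,35]
}}

```text
t: 3.05
ee_pos: [659.6, 38.5, 222.5]
orientation: [-0.035, -3.141, 0.0]
ft_force: [-0.3, 0.6, 0.3]
width: 30.9
grasp_force: 0.0
```

```bash
python3 - <<'E'
from h import *
o=get_obs(); T=T_obs(o); print(o['t'],T[:3,3].round(1),np.degrees(np.arctan2(T[1,0],T[0,0])),o['width'],o['qpos'])
im=snap('wrist'); im['px']=im['pixels']; cv2.imwrite('pics/w1.png',im['pixels'])
from fit import fit; fit(im,'w')
P=cloud(im); np.save('w1P.npy',P)
for n in ['strap_knob','nut','wing_a','blank_mid']:
    for d in models.look_for(n,'wrist')[:3]: print(n,np.round(d['centre']),round(d['p'],2),pix(im,d['centre']).round())
E
```

```text
3.05 [659.6  38.5 222.5] 178.70572163569858 30.9114986283332 [ 4.03072577e-02  4.75681309e-01  1.54535554e+00 -1.05817868e-06
  1.12073608e+00 -1.50789919e+00]
w board [571.5 -28.4] [175.8 173.8] 16.4 z 17.8
fence 96 mean [515.4   4.4 117. ] zmax 123.8 rect [517.8  12.7] [76.2  9.6] 61.1
stud 393 mean [531.   41.  131.2] zmax 134.2 rect [530.3  40.9] [14. 15.] 89.3
brass 785 mean [535.2  40.8 112. ] zmax 118.7 rect [566.2  40.3] [171.1  64.8] 24.6
strap 4056 mean [587.   36.1  79.7] zmax 88.0 rect [581.8  35.3] [187.8  70.5] 16.3
red 0
blank 3043 mean [557.6 -49.4  63.6] zmax 66.1 rect [558.3 -50.1] [56.  57.6] 0.4
strap_knob [606.  40.  84.] 0.67 [317. 138.]
nut [540.  39. 112.] 0.96 [314.  54.]
wing_a [539.  43. 110.] 0.67 [319.  54.]
blank_mid [ 512. -205.   46.] 0.75 [65. 44.]
blank_mid [ 619. -203.   49.] 0.71 [ 86. 154.]
blank_mid [561. -42.  69.] 0.65 [229.  90.]
```

View pics/w1.png

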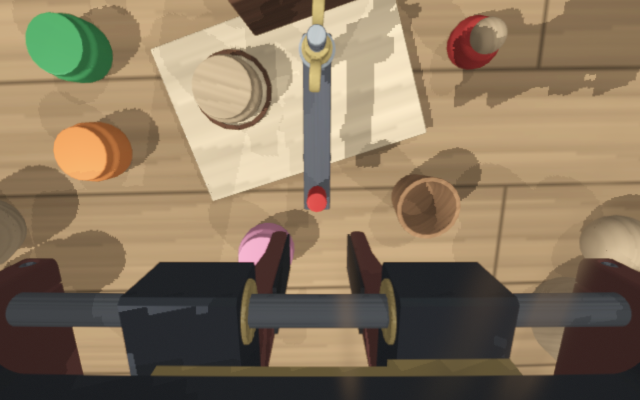

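The wrist picture shows the red knob at (317,200) between the lines of the fingers and the stud at (317,38). One wing lies along the strap, from (317,60) to (315,90). Next I'll get the exact positions of the knob and wings.

```bash
cat > m.py <<'E'
from h import *
S=np.array([530.6,40.9])
def meas(im,P):
    h=cv2.cvtColor(im,cv2.COLOR_BGR2HSV); z=P[...,2]; r=np.hypot(*(P[...,:2]-S).transpose(2,0,1))
    red=((h[...,0]<6)|(h[...,0]>174))&(h[...,1]>140)&(z>90)&(z<125)&(abs(r-130)<25)
    Q=P[red]; 
    if len(Q)>5:
        Qt=Q[Q[:,2]>Q[:,2].max()-5]; rc=cv2.minAreaRect(Qt[:,:2].astype('f4')); c=Qt.mean(0)
        print('knob',len(Q),c.round(1),'rect',np.round(rc[0],1),np.round(rc[1],1),'ang',np.degrees(np.arctan2(*(np.array(rc[0])-S)[::-1])).round(1),'r',np.linalg.norm(np.array(rc[0])-S).round(1))
    w=(r>12)&(r<40)&(z>100)&(z<122)&(h[...,1]>70)&(h[...,0]>14)&(h[...,0]<35)
    Q=P[w]; a=np.degrees(np.arctan2(Q[:,1]-S[1],Q[:,0]-S[0]))
    if len(Q)<5: print('no wings'); return
    d=np.radians(2*a); m=np.degrees(np.arctan2(np.sin(d).mean(),np.cos(d).mean()))/2
    print('wing',len(Q),'axis world deg',m.round(1),'spread',np.std(((a-m+90)%180)-90).round(1),'ztop',np.percentile(Q[:,2],95).round(1))
    for k in (0,180):
        e=(abs((a-m-k+180)%360-180)<60); q=Q[e&(Q[:,2]>Q[:,2].max()-6)]
        if len(q)>3: rc=cv2.minAreaRect(q[:,:2].astype('f4')); print('  side',k,len(q),q.mean(0).round(1),np.round(rc[0],1),np.round(rc[1],1),round(rc[2],1))
E
python3 - <<'E'
from m import *
meas(cv2.imread('pics/w1.png'),np.load('w1P.npy'))
E
```

```text
knob 372 [659.2  38.1 113.1] rect [659.3  38.2] [16.2 16.5] ang -1.2 r 128.7
wing 632 axis world deg -4.6 spread 6.9 ztop 117.7
  side 0 270 [554.5  39.2 115.7] [554.7  39.6] [ 8.7 19.5] 88.5
  side 180 216 [508.8  42.9 116. ] [509.1  43. ] [ 8.3 12.4] 88.4
```

Request:
{"op": "jog_arm", "data": {
  "increments": [0,0,0,0,0,44,35,0,0,0,0,0,44,35,0,0,0,0,0,30,35,0,0,0,0,0,16,35,0,0,0,0,0,0,15,0,0,0,0,0,0,15,0,0,0,0,0,0,15,0,0,0,0,0,0,15]
}}

```text
t: 4.3
ee_pos: [660.2, 38.7, 89.6]
orientation: [0.034, 3.14, 0.0]
ft_force: [0.7, 0.3, -1.6]
width: 17.4
grasp_force: 30.0
```

Request:
{"op": "jog_arm", "data": {
  "increments": [0,0,9,1.6,-20.3,0,15,0,0,9,1.6,-20.3,0,15,0,0,9,1.6,-20.3,0,15]
}}

```text
t: 4.68
ee_pos: [645.2, -20.4, 89.6]
orientation: [0.773, 3.042, 0.001]
ft_force: [0.9, -0.0, -2.1]
width: 17.3
grasp_force: 30.0
```

Request:
{"op": "jog_arm", "data": {
  "increments": [0,0,9,1.6,-20.3,0,15,0,0,9,1.6,-20.3,0,15,0,0,9,1.6,-20.3,0,15,0,0,9,1.6,-20.3,0,15,0,0,9,1.6,-20.3,0,15,0,0,0,0,0,0,15,0,0,0,0,0,0,35,0,0,0,0,0,0,35]
}}

```text
t: 5.68
ee_pos: [567.9, -82.4, 88.8]
orientation: [1.871, 2.523, 0.0]
ft_force: [0.4, -0.0, -0.2]
width: 30.2
grasp_force: 0.0
```

Request:
{"op": "jog_arm", "data": {
  "increments": [0,0,0,0,0,-25,35,0,0,0,0,0,-50,35,0,0,0,0,0,-50,35,0,0,0,0,0,0,35]
}}

```text
t: 6.18
ee_pos: [570.3, -82.7, 217.9]
orientation: [1.868, 2.518, 0.006]
ft_force: [1.3, -0.1, 0.4]
width: 30.7
grasp_force: 0.0
```

```bash
cat > look.py <<'E'
import sys; from m import *
o=get_obs(); T=T_obs(o); print(o['t'],T[:3,3].round(1),'yaw',np.degrees(np.arctan2(T[1,0],T[0,0])).round(1),o['width'].round(1),o['qpos'].round(2))
im=snap('wrist'); cv2.imwrite(f'pics/{sys.argv[1]}.png',im['pixels']); P=cloud(im); meas(im['pixels'],P)
im=snap('top'); cv2.imwrite(f'pics/{sys.argv[1]}t.png',im['pixels']); print('top');meas(im['pixels'],cloud(im))
E
python3 look.py w2
```

```text
Traceback (most recent call last):
  File "look.py", line 2, in <module>
    o=get_obs(); T=T_obs(o); print(o['t'],T[:3,3].round(1),'yaw',np.degrees(np.arctan2(T[1,0],T[0,0])).round(1),o['width'].round(1),o['qpos'].round(2))
                                                                                                                ^^^^^^^^^^^^^^^^
AttributeError: 'float' object has no attribute 'round'
```

```bash
sed -i "s/o\['width'\].round(1)/round(o['width'],1)/; s/o\['qpos'\].round(2)/np.round(o['qpos'],2)/" look.py; python3 look.py w2
```

```text
6.175 [570.3 -82.7 217.9] yaw 106.9 30.7 [-0.16  0.35  1.75  0.    1.03 -0.46]
knob 388 [567.2 -82.8 113.1] rect [567.3 -82.9] [16.4 16.2] ang -73.5 r 129.1
wing 996 axis world deg -4.3 spread 8.1 ztop 117.6
  side 0 270 [553.9  38.6 116. ] [553.9  38.7] [ 8.4 19.4] 85.5
  side 180 317 [505.8  42.4 116. ] [505.2  42.7] [ 9.3 18.6] 84.9
top
knob 11 [567.2 -75.7 111.3] rect [567.2 -75.7] [2.2 0. ] ang -72.6 r 122.2
wing 164 axis world deg -4.6 spread 6.9 ztop 117.9
  side 0 48 [555.6  38.5 115.8] [555.7  38.6] [ 8.1 16.7] 86.5
  side 180 46 [506.2  42.3 115.9] [505.5  42.3] [ 6.4 17.8] 86.7
```

View pics/w2.png

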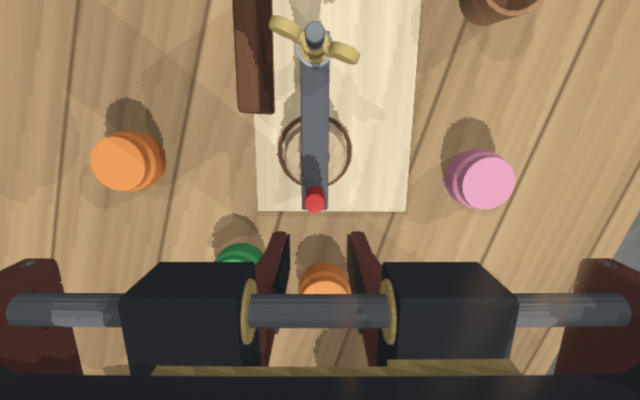

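The strap is now over the blank's place, with the knob at (315,200) and at the aimed -73.5°. The wings lie across the stud at (285,28) and (345,50). The nest ring shows at (315,150), so I'll confirm the blank by its depth while moving to the wing.

```bash
python3 - <<'E'
from h import *
for c in ['top','side']:
    im=snap(c); P=cloud(im); m=(np.hypot(P[...,0]-557.6,P[...,1]+50.5)<45)&(im['depth']>0)
    print(c,np.histogram(P[m][:,2],bins=[0,14,24,50,58,68,72,85,130]))
    q=P[m&(P[...,2]>58)&(P[...,2]<68)]; print(cv2.minEnclosingCircle(q[:,:2].astype('f4')))
    for d in models.look_for('blank_mid',c)[:5]: print(np.round(d['centre']),round(d['p'],2))
o=get_obs();print(o['t'],o['ee_pos'])
E
```

```text
top (array([  2, 503, 179,  53, 359,   8, 663,  22]), array([  0,  14,  24,  50,  58,  68,  72,  85, 130]))
((558.8196411132812, -50.99848175048828), 29.117612838745117)
[539. -47.  64.] 0.85
[363. -95.  34.] 0.7
[731. -21.  48.] 0.59
side (array([  0,  50,  61,  45, 173,   4, 331, 132]), array([  0,  14,  24,  50,  58,  68,  72,  85, 130]))
((556.5282592773438, -50.626861572265625), 29.398439407348633)
[ 360. -103.   37.] 0.9
[ 604. -197.   42.] 0.86
[ 503. -204.   38.] 0.79
[731. -18.  38.] 0.72
[539. -44.  62.] 0.59
6.475 [566.48254738 -82.50050691 212.06582153]
```

Request:
{"op": "jog_arm", "data": {
  "increments": [0,0,0,40,7.5,0,35,0,0,0,40,7.5,0,35,0,0,0,40,7.5,0,35,0,0,-9.8,0,0,0,35,0,0,-9.8,0,0,0,35,0,0,-9.8,0,0,0,35,0,0,-9.8,0,0,0,35,0,0,-9.8,0,0,0,35,0,0,-9.8,0,0,0,35,0,0,-9.8,0,0,0,35,0,0,0,0,0,0,35,0,0,0,0,0,0,35]
}}

```text
t: 7.98
ee_pos: [554.0, 38.6, 213.0]
orientation: [-0.132, -3.138, 0.0]
ft_force: [0.8, 0.6, 0.4]
width: 30.6
grasp_force: 0.0
```

Request:
{"op": "jog_arm", "data": {
  "increments": [0,0,0,-2,0,50,35,0,0,0,0,0,45,35,0,0,0,0,0,20,35,0,0,0,0,0,8,35,0,0,0,0,0,0,4,0,0,0,0,0,0,4,0,0,0,0,0,0,4,0,0,0,0,0,0,4]
}}

```text
t: 8.98
ee_pos: [557.1, 38.2, 91.7]
orientation: [0.126, 3.137, -0.0]
ft_force: [0.6, -3.3, 5.0]
width: 8.9
grasp_force: 30.0
```

Request:
{"op": "jog_arm", "data": {
  "increments": [0,0,9.5,0.4,-4.3,0.2,4,0,0,9.5,0.4,-4.3,0.3,4,0,0,9.5,0.4,-4.3,0.2,4]
}}

```text
t: 9.35
ee_pos: [552.8, 25.9, 90.9]
orientation: [0.903, 3.007, 0.0]
ft_force: [-0.0, -2.9, 4.0]
width: 8.6
grasp_force: 30.0
```

Request:
{"op": "jog_arm", "data": {
  "increments": [0,0,9.5,0.4,-4.3,0.3,4,0,0,9.5,0.4,-4.3,0.2,4,0,0,9.5,0.4,-4.3,0.3,4,0,0,9.5,0.4,-4.3,0.2,4,0,0,9.5,0.4,-4.3,0.3,4,0,0,0,0,0,0,4]
}}

```text
t: 10.1
ee_pos: [535.1, 14.4, 89.8]
orientation: [2.034, 2.392, 0.001]
ft_force: [0.2, -4.9, 6.5]
width: 8.9
grasp_force: 30.0
```

Request:
{"op": "jog_arm", "data": {
  "increments": [0,0,0,0,0,0,35,0,0,0,0,0,0,35,0,0,0,0,0,-25,35,0,0,0,0,0,-45,35,0,0,0,0,0,-45,35,0,0,0,0,0,0,35,0,0,0,0,0,0,35,0,0,0,0,0,0,35]
}}

```text
t: 11.1
ee_pos: [533.2, 15.1, 202.1]
orientation: [-2.031, -2.394, 0.003]
ft_force: [0.5, 1.1, -0.3]
width: 30.9
grasp_force: 0.0
```

```bash
python3 look.py w3
```

```text
11.1 [533.2  15.1 202.1] yaw 99.4 30.9 [ 0.01  0.32  1.85  0.    0.98 -0.16]
wing 646 axis world deg -80.7 spread 6.8 ztop 115.6
  side 0 233 [534.2  17.7 113.8] [534.4  16.8] [ 8.2 18.8] 9.4
  side 180 270 [526.2  65.7 113.8] [526.6  65.4] [ 8.5 20. ] 9.4
top
no wings
```

Request:
{"op": "jog_arm", "data": {
  "increments": [0,0,0,52,1.7,0,35,0,0,0,0,0,0,35,0,0,0,0,0,45,35,0,0,0,0,0,40,35,0,0,0,0,0,20,35,0,0,0,0,0,9,35,0,0,0,0,0,0,4,0,0,0,0,0,0,4,0,0,0,0,0,0,4,0,0,0,0,0,0,4]
}}

```text
t: 12.45
ee_pos: [527.0, 66.6, 90.4]
orientation: [-2.032, -2.395, 0.001]
ft_force: [-4.4, -0.4, 6.3]
width: 8.7
grasp_force: 29.9
```

Request:
{"op": "jog_arm", "data": {
  "increments": [0,0,9.5,-0.4,4.3,0.2,4,0,0,9.5,-0.4,4.3,0.3,4,0,0,9.5,-0.4,4.3,0.2,4,0,0,9.5,-0.4,4.3,0.3,4,0,0,9.5,-0.4,4.3,0.2,4]
}}

```text
t: 13.08
ee_pos: [547.7, 61.1, 89.3]
orientation: [2.828, 1.367, -0.0]
ft_force: [-3.4, -1.4, 5.0]
width: 8.9
grasp_force: 30.0
```

Request:
{"op": "jog_arm", "data": {
  "increments": [0,0,6,-0.2,2.75,0.2,4,0,0,6,-0.2,2.75,0.2,4,0,0,3,0,1.4,0.1,4,0,0,0,0,0,0,4]
}}

```text
t: 13.58
ee_pos: [552.5, 56.1, 89.0]
orientation: [2.98, 0.993, 0.0]
ft_force: [-4.5, 0.1, 8.0]
width: 9.0
grasp_force: 30.0
```

Request:
{"op": "jog_arm", "data": {
  "increments": [0,0,2,0,0.9,0.1,4,0,0,2,0,0.9,0.1,4,0,0,2,0,0.9,0.1,4,0,0,0,0,0,0,4]
}}

```text
t: 14.08
ee_pos: [553.6, 54.6, 88.9]
orientation: [-3.027, -0.838, 0.001]
ft_force: [-6.2, 3.2, 10.7]
width: 9.3
grasp_force: 30.6
```

```bash
python3 look.py w4; python3 -c "
from h import *
o=get_obs();print(o['ft_force'],o['moment'])"
```

```text
14.075 [553.6  54.6  88.9] yaw 30.9 9.3 [0.08 0.51 1.86 0.   0.76 1.11]
knob 1178 [567.7 -78.2 108.8] rect [567.4 -78.4] [16.3 10.2] ang -72.8 r 124.9
wing 1070 axis world deg 32.8 spread 6.3 ztop 114.2
  side 0 11 [562.6  58.3 119.8] [564.2  56.2] [ 1.9 19.1] 38.3
top
no wings
[-6.21451859  3.39241428 10.08305968] [0.41410713 1.17732078 0.58699498]
```

Request:
{"op": "jog_arm", "data": {
  "increments": [0,0,2,0,1,0,4,0,0,2,0,1,0,4,0,0,0,0,0,0,4,0,0,0,0,0,0,4]
}}

```text
t: 14.68
ee_pos: [553.6, 54.0, 88.8]
orientation: [-3.053, -0.732, 0.003]
ft_force: [-10.3, 10.7, 13.9]
width: 10.2
grasp_force: 31.7
```

Request:
{"op": "jog_arm", "data": {
  "increments": [0,0,0,0,0,0,35,0,0,0,0,0,0,35,0,0,0,0,0,-25,35,0,0,0,0,0,-50,35,0,0,0,-40,0,-50,35,0,0,0,-40,0,0,35,0,0,0,0,0,0,35,0,0,0,0,0,0,35]
}}

```text
t: 15.68
ee_pos: [485.6, 16.5, 211.8]
orientation: [3.055, 0.729, 0.002]
ft_force: [-0.2, -0.2, 0.2]
width: 30.7
grasp_force: 0.0
```

```bash
python3 look.py w5; python3 - <<'E'
from h import *
for c in ['top','side']:
    im=snap(c); P=cloud(im); m=(np.hypot(P[...,0]-557.6,P[...,1]+50.5)<45)&(im['depth']>0)
    q=P[m&(P[...,2]>58)&(P[...,2]<68)]; print(len(q),q and 0 if len(q)==0 else cv2.minEnclosingCircle(q[:,:2].astype('f4')))
cv2.imwrite('pics/s5.png',cv2.resize(im['pixels'][130:330,200:480],None,fx=2,fy=2))
E
```

```text
15.675 [485.6  16.5 211.8] yaw 26.8 30.7 [0.01 0.23 1.94 0.   0.97 1.11]
knob 515 [567.3 -82.4 109.5] rect [567.3 -82.6] [16.9 16.6] ang -73.5 r 128.8
wing 653 axis world deg 33.6 spread 6.8 ztop 114.3
  side 0 257 [550.8  54.4 112.4] [550.7  54.4] [19.3  8.4] 32.7
  side 180 228 [510.   27.4 112.5] [509.6  27.1] [18.1  8.9] 32.7
top
no wingsTraceback (most recent call last):
  File "<stdin>", line 4, in <module>
ValueError: The truth value of an empty array is ambiguous. Use `array.size > 0` to check that an array is not empty.
```

View pics/w5.png

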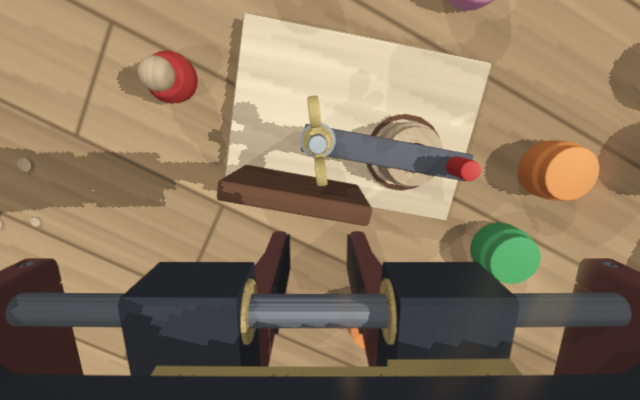

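The wrist picture shows the strap lying over the blank at (410,150), with the knob at (465,168). The wings are at 33°, where the stop should be (33.2°), and their tops are at 114 mm, as expected at 3.2 rad. The gripper is clear and the figure stands at (170,77).

```bash
python3 -c "
from h import *
print(job.close_job())"
```

```text
the job is handed in; nothing more can be done
None
```

The job is handed in: the strap is over the blank (-73.5°, as aimed) and the nut is at its stop (about 3.2 rad by wing angle and height). The figure and cup were never touched. The clamping force and the blank's final seating were not measured after tightening, and no verdict came back.

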